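# Load the vibratory tumbler

### The job

Stop the tumbler by turning its speed dial fully anticlockwise to the off stop; then tip all five nuts out of the steel cup into the tumbler's bowl, holding the cup steeply enough over the high wall that none is spilled, and stand the empty cup upright on the bench again. Leave everything else on the bench where it is.

Things in the scene. Friction and masses are not known exactly. Their poses are not given: they have to be found in the camera images.
- speed_dial (a joint): the tumbler's speed dial, rad: 0 at the anticlockwise end stop (off), growing clockwise seen from above, up to 5.24 at the other end stop (fastest). Stiff enough (0.05 N m) to stay where it is left; the stops are hard.
- dial_top (a point): centre of the top of the dial, on its vertical axis, 108 above the bench; frame z up. Flat black skirt (diameter 51, 6 high) on a deck 78 high, and across it an upright grip bar 43 long, 15 thick, rising 24 from the skirt to this point. The bar lies along this frame's x, pointer end (white line) at +x: at the off stop 150 degrees anticlockwise from the tumbler's x. Bowl rim 86 from the axis.
- tumbler: bench-top vibratory tumbler, fixed: grey-green enamelled base 340 (x) by 210 (y), deck 77 high; dial deck at its -x end, round open bowl on springs at its +x end. Origin: centre of the underside; x runs from dial to bowl, z up. Dial axis at x -122, bowl axis at x +62.
- bowl_floor (a point): centre of the bowl's inner floor, 109 above the bench, on the bowl's axis (frame parallel to the tumbler's). Grey round bowl: inside radius about 68 at the floor, widening to 91 at the mouth; wall 5; a blunt cone of radius 26 at the foot and 11 at the top rises 50 in the middle, with a stud of diameter 8 to 80 above the floor.
- bowl_rim (a point): centre of the bowl's mouth, 193 above the bench (84 above its inner floor); rim outside radius 98.
- cup: plain steel cup, no handle, straight-sided: 85 high, outside diameter 62, wall 2.5, floor 3, about 90 g. Origin: centre of the underside; z up its axis. On the bench left or right of the tumbler, five nuts in it. The nuts slide on its wall (friction about 0.25): they run out only when it is tilted 105 to 115 degrees, mouth downward.
- nut0: one of five equal steel hexagon nuts that start in the cup: 17 across flats, 8 thick, 12 g. Origin: centre of one face.
- nut1: one of five equal steel hexagon nuts that start in the cup: 17 across flats, 8 thick, 12 g. Origin: centre of one face.
- nut2: one of five equal steel hexagon nuts that start in the cup: 17 across flats, 8 thick, 12 g. Origin: centre of one face.
- nut3: one of five equal steel hexagon nuts that start in the cup: 17 across flats, 8 thick, 12 g. Origin: centre of one face.
- nut4: one of five equal steel hexagon nuts that start in the cup: 17 across flats, 8 thick, 12 g. Origin: centre of one face.
- mug: white ceramic mug with a handle, diameter 82, 95 high, empty, on the side of the tumbler away from the cup; not part of the job. Origin: centre of the underside.
- wrench: steel open-ended wrench lying on the bench at the left, in front; not part of the job. Origin: middle of the underside.
- screwdriver: screwdriver with a black handle lying on the bench at the right; not part of the job. Origin: middle of the underside.
- tape_measure: tape measure, 90 by 34, 63 high, on the bench at the left behind; not part of the job. Origin: centre of the underside.
- glue: glue bottle, diameter 58, 165 high, on the bench at the right edge; not part of the job. Origin: centre of the underside.
Mind the look-alikes: they are no part of the job. Leave any green look-alike of the cup alone.

How it is judged:
By the outcome, as a careful person would: the job done as asked, in the order asked, and still so for the second after the job is handed in, with the robot touching nothing.
It also fails if it takes over 61 s, if anything falls off the work surface, if the arm or the gripper's body presses on something with over 40 N, if the wrist force passes 120 N, or if a joint passes its speed limit or range.

### The arm

A 6-joint arm with a two-finger parallel gripper is mounted at the origin on the work surface. World frame = base frame: x ahead of the robot, y to its left, z up, the work surface at z = 0. Lengths are in m, angles in rad, forces in N, time in s.
With the tool pointing down it reaches from about 0.35 to 0.85 m from the base axis. Payload 8.1 kg.
Tool frame: the origin (TCP) lies at the centre of the arm's flange, where the gripper is bolted on; the fingertips stand 186 mm ahead of it and the grasp point (between the pads) lies 167 mm ahead of it; z points along the fingers, y is the line along which they close (so a half turn about z gives the same grasp; the last joint's range is limited). The gripper opens to 93 mm and grips with 3 to 60 N. Pads are 15 mm wide; open, the fingers measure 128 mm over their backs; the gripper's body (75 mm by 188 mm) begins 65 mm behind the grasp point.
Start: joints at [1.238, 0.13, 1.488, -0, 1.523, -0.085], TCP at [0.147, 0.582, 0.405] pointing down, gripper open.
Joint ranges: [-2.96, 2.96], [-0.89, 2.26], [0.02, 2.5], [-1.34, 4.48], [0, 2.73], [-2.66, 2.66]. Speed limits (rad/s): [2.39, 2.39, 2.79, 3.14, 3.14, 3.14].

### API

Orientations are given as a rotation vector (axis times angle).
In Python, from plant import read_state, read_camera, camera_params, robot gives the robot as it stands.
- The arm moves only by the tool carry_out, never from a script. Its argument "targets" is a list of rows, each an object of numbers: "hand": the opening in per cent of the stroke, from 0 (shut) to 100 (fully open); "x", "y", "z": the shift along the tool's x, y, z in m; "ax", "ay", "az": the turn, a rotation vector about the tool's x, y, z in rad. In form: [{"hand": .., "x": .., "y": .., "z": .., "ax": .., "ay": .., "az": ..}, ...]. A call has 1 to 8 rows; each row is the pose to reach, as a shift and turn from the pose commanded when the call began, along the tool's axes at that moment; what a row does not reach only later rows make up. A row lasts 1/8 s, in which the tool goes at most 62.5 mm and 10.7 degrees, less where a joint would pass 70% of its speed; a pose out of reach is approached as far as the arm can. A call with a gripper value outside its range is refused whole. The fingers move at their own pace and stop on an object; "newtons" is the grip in N (left out, the last holds). Time passes only in rows, so rows that repeat a pose let the fingers close. It gives the time, the measured TCP pose, the force, the opening and the grip force at its end, in the units of the state.
- read_state(): the state, without advancing time (a new reading comes with each control period).
- read_camera(name): name is "side" or "top"; returns (picture, depth): 384x512x3 uint8, blue, green, red; 384x512 float32, m along the optical axis (not along the pixel's ray), 0 where there is no reading.
- camera_params(name): a dict with "fx", "fy", "cx", "cy" (pixels), "position" and "rotation" of the camera in the world. Camera axes: x right, y up, looking along -z (the intrinsics and any distortion apply to the point x, -y, -z); pixel columns grow to the right and rows downward; lengths in m; the calibration is good to about 2 mm. A picture is of the moment at which its call begins. camera_params takes no time and is no camera call.
- robot.close_job(): hands the job in; it is judged then, once.
The state is a dict: "t": time; "q": joint angles; "dq": joint speeds; "joint_torque": joint torques, N m; "tool_pos": TCP position; "orientation": TCP orientation; "force": force on the tool from outside, world axes, zero at the start; "wrist_torque": the same for the moment, N m; "opening": finger opening in m; "gripper_force": force on a finger pad.
Only numpy, scipy, OpenCV 4.12 (cv2) and the standard library are available. Lean on these libraries where they do the work, as an engineer would, in place of code of your own. Each camera call takes 0.05 s, during which the arm holds its last target. There are 200 camera calls.

## Working session

There is one attempt and no reset: what is moved stays moved. The work goes in short steps, Python scripts to look and compute and a tool call to move; the robot and the scene stay as the last step left them, time stands still between calls to the robot, and variables do not carry over. Pictures are saved under pics/ and viewed, at most 10 in all, crops included, and the job is handed in when it is done.

Besides the shell and the picture viewer there is one more tool, called after "Request:" by a JSON object that holds its "fn" and its "kwargs". carry_out: Moves the arm, as the interface text tells. Its arguments: {"type":"object","properties":{"targets":{"type":"array","items":{"type":"object","properties":{"hand":{"type":"number"},"x":{"type":"number"},"y":{"type":"number"},"z":{"type":"number"},"ax":{"type":"number"},"ay":{"type":"number"},"az":{"type":"number"}}}},"newtons":{"type":"number"}},"required":["targets"]}

```bash
mkdir -p pics && cat > h.py <<'E'
import numpy as np, cv2
from plant import read_state, read_camera, camera_params, robot
from scipy.spatial.transform import Rotation as R
def world(name, d):
    p=camera_params(name); v,u=np.mgrid[0:384,0:512]
    c=np.stack([(u-p["cx"])/p["fx"]*d, -(v-p["cy"])/p["fy"]*d, -d],-1)
    return c@np.array(p["rotation"]).T+np.array(p["position"])
E
python3 - <<'E'
from h import *
for n in("top","side"):
    p,d=read_camera(n); cv2.imwrite(f"pics/{n}0.png",cv2.resize(p,(800,600))); np.savez(f"{n}0.npz",p=p,d=d)
    print(n,camera_params(n))
s=read_state(); print(s)
E
```

```text
top {'fx': 476.23960532280995, 'fy': 476.23960532280995, 'cx': 254.14655887391987, 'cy': 193.20834476310532, 'position': array([ 0.35142268, -0.045332  ,  1.64027727]), 'rotation': array([ 0.05740504, -0.06000855, -1.55757148])}
side {'fx': 362.18914943226065, 'fy': 362.18914943226065, 'cx': 252.7900399319932, 'cy': 194.2636072729123, 'position': array([ 0.2189622 , -1.02235906,  0.90818551]), 'rotation': array([ 0.89407008, -0.12754872, -0.26226553])}
{'t': 0.1, 'q': array([ 1.23757861e+00,  1.31091654e-01,  1.48917624e+00, -1.98199368e-05,
        1.52297922e+00, -8.54085703e-02]), 'dq': array([-0.00069306, -0.00201658, -0.00218515, -0.00064867, -0.00077552,
        0.00040984]), 'joint_torque': array([ 8.79662730e-04, -5.61342788e+01, -4.93092084e+01,  7.70432549e-02,
        2.92033661e-02, -6.22371863e-05]), 'tool_pos': array([0.1470886 , 0.58148159, 0.40378527]), 'orientation': array([-3.88220739e-01, -3.11718532e+00,  2.54828154e-03]), 'force': array([-0.0737532 , -0.10236651,  0.12270519]), 'wrist_torque': array([ 0.00151078, -0.02194722,  0.01019975]), 'gripper_force': 0.0, 'opening': 0.09312891084890805}
```

```bash
sed -i 's/c@np.array(p\["rotation"\]).T/c@R.from_rotvec(p["rotation"]).as_matrix().T/' h.py
```

```text
(no output)
```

View pics/top0.png

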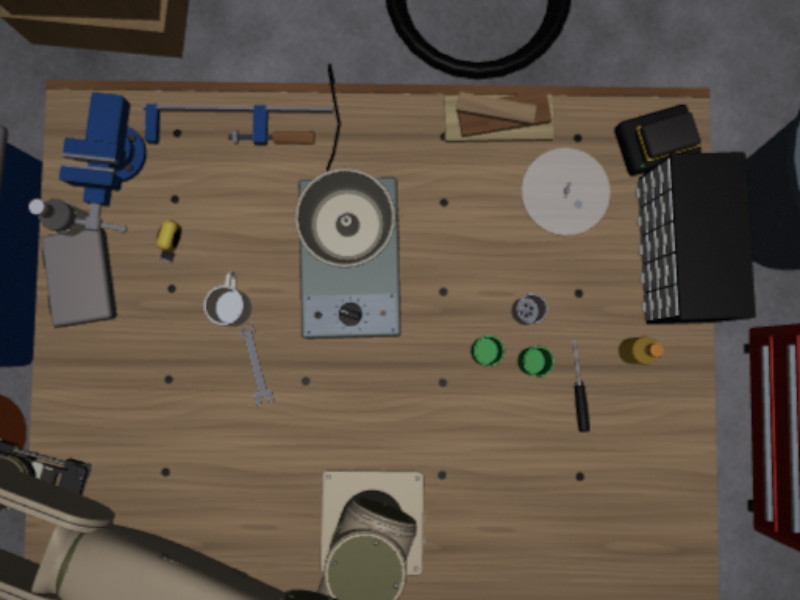

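View pics/side0.png

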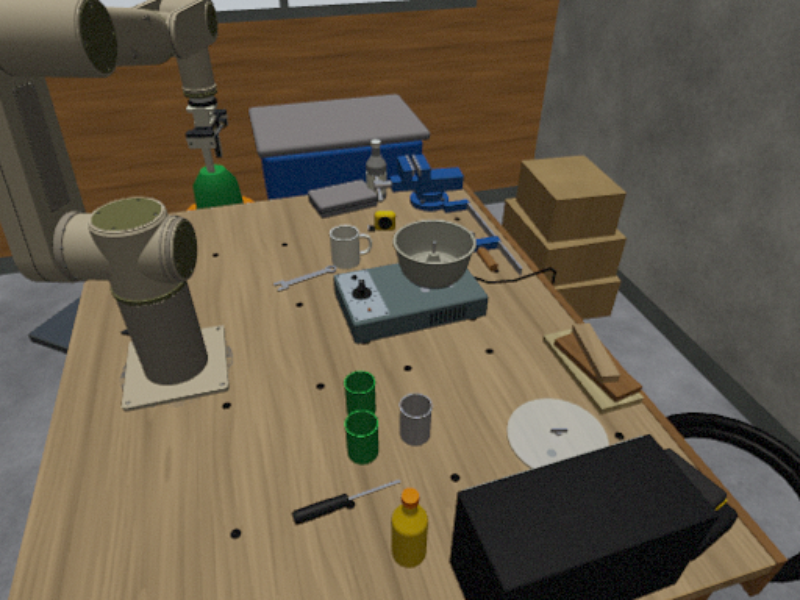

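The steel cup is at (530,309) in the top view. It could be confused with the green cups at (488,350) and (536,361) or the white mug at (228,305). The only grey, straight-sided cup with no handle and with nuts in it is the one at (530,309). The dial is at (350,314) and the bowl at (347,220).

```bash
python3 - <<'E'
from h import *
a=np.load("top0.npz");p,d=a["p"],a["d"]; W=world("top",d)
b=np.load("side0.npz");ps,ds=b["p"],b["d"]; Ws=world("side",ds)
c1=cv2.resize(p[180:220,195:255],(600,400),interpolation=cv2.INTER_CUBIC)
c2=cv2.resize(p[175:245,295:365],(400,400),interpolation=cv2.INTER_CUBIC)
c1=cv2.resize(p[184:218,205:245],(400,340),interpolation=cv2.INTER_CUBIC); c1=cv2.copyMakeBorder(c1,0,60,0,0,0)
cv2.imwrite("pics/crop0.png",np.hstack([c1,c2]))
def fit(P):
    A=np.c_[2*P[:,:2],np.ones(len(P))]; s=np.linalg.lstsq(A,(P[:,:2]**2).sum(1),rcond=None)[0]
    return s[:2],np.sqrt(s[2]+s[:2]@s[:2])
def reg(W,d,c,r,zlo,zhi):
    m=(d>0)&(np.hypot(W[...,0]-c[0],W[...,1]-c[1])<r)&(W[...,2]>zlo)&(W[...,2]<zhi); return W[m]
for n,(u,v) in dict(cup=(339,198),g1=(312,224),g2=(343,231),mug=(146,196),dial=(224,201),bowl=(222,140),glue=(410,224)).items(): print(n,W[v,u].round(3))
def rob(P):
    c,r=fit(P)
    for _ in range(5):
        e=abs(np.hypot(*(P[:,:2]-c).T)-r); P=P[e<max(2*np.median(e),.002)]; c,r=fit(P)
    return c.round(4),round(r,4),len(P),P[:,2].mean().round(4)
for n,WW,dd in(("top",W,d),("side",Ws,ds)):
    c=W[198,339]; Q=reg(WW,dd,c,.07,.078,.1); print(n,"cup rim",rob(Q))
    Q=reg(WW,dd,W[140,222],.13,.187,.2); print(n,"bowl",rob(Q))
    Q=reg(WW,dd,W[201,224],.05,.1,.115); print(n,"dial",len(Q),Q.mean(0).round(4), (lambda w:np.degrees(np.arctan2(w[1],w[0])))(np.linalg.svd(Q[:,:2]-Q[:,:2].mean(0))[2][0]))
    Q=reg(WW,dd,W[201,224]+[.06,0,0],.25,.070,.085).astype(np.float32); print(n,"deck",cv2.minAreaRect(Q[:,:2]))
E
```

```text
cup [ 0.46  -0.337  0.019]
g1 [ 0.371 -0.247  0.001]
g2 [ 0.348 -0.353  0.005]
mug [0.46  0.325 0.005]
dial [0.44  0.05  0.108]
bowl [0.624 0.054 0.188]
glue [ 0.373 -0.544  0.124]
top cup rim (array([ 0.4585, -0.3291]), np.float64(0.0302), 61, np.float64(0.0863))
top bowl (array([0.6245, 0.0571]), np.float64(0.094), 393, np.float64(0.1944))
top dial 60 [0.4419 0.0502 0.1086] -105.58788283023166Traceback (most recent call last):
  File "<stdin>", line 23, in <module>
cv2.error: OpenCV(4.12.0) /io/opencv/modules/imgproc/src/convhull.cpp:143: error: (-215:Assertion failed) total >= 0 && (depth == CV_32F || depth == CV_32S) in function 'convexHull'
```

View pics/crop0.png

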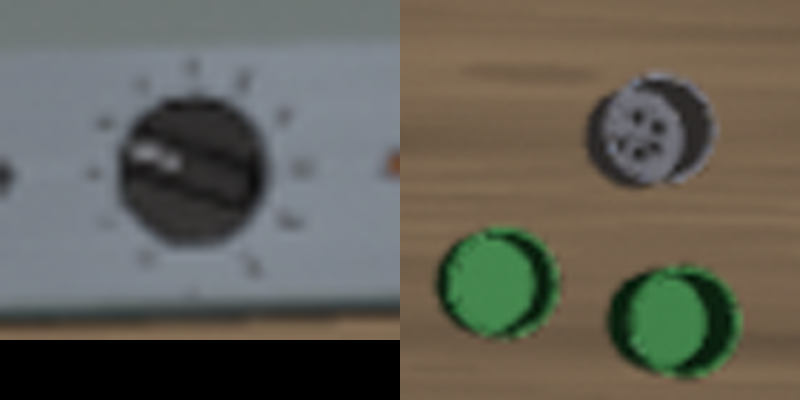

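The crop confirms it: a grey steel cup with nuts in it, and two green look-alikes next to it. The dial's white pointer is at upper left, about 74° in the world frame, so it needs about 78° anticlockwise. Gripping across the bar would put the gripper body against the bowl rim. Instead I'll push the bar with closed fingers, keeping the body parallel to the rim.

```bash
cat > go.py <<'E'
from h import *
import json
def down(az):  # tool pointing down, tool y at azimuth az (deg)
    a=np.radians(az); y=np.array([np.cos(a),np.sin(a),0]); z=np.array([0,0,-1.]); return R.from_matrix(np.c_[np.cross(y,z),y,z])
def rel(p,Rt,log=True):
    s=read_state(); R0=R.from_rotvec(s["orientation"])
    sh=R0.inv().apply(np.array(p)-s["tool_pos"]); t=(R0.inv()*Rt).as_rotvec()
    print("xyz",sh.round(4),"a",t.round(4))
def log():
    s=read_state(); open("log.txt","a").write(json.dumps([list(s["q"]),list(s["tool_pos"]),list(s["orientation"])])+"\n")
    print("t",round(s["t"],2),"q",s["q"].round(3),"p",s["tool_pos"].round(4),"F",s["force"].round(1),"op",s["opening"].round(4))
E
python3 - <<'E'
from go import *
log(); rel([.414,.018,.40],down(92)); rel([.414,.018,.276],down(92))
E
```

```text
Traceback (most recent call last):
  File "go.py", line 11, in log
    print("t",round(s["t"],2),"q",s["q"].round(3),"p",s["tool_pos"].round(4),"F",s["force"].round(1),"op",s["opening"].round(4))
                                                                                                          ^^^^^^^^^^^^^^^^^^
AttributeError: 'float' object has no attribute 'round'
```

```bash
sed -i 's/s\["opening"\].round(4)/round(s["opening"],4)/' go.py
```

Request:
{"fn": "carry_out", "kwargs": {"targets": [{"hand":0,"x":-0.397,"y":-0.481,"z":0,"az":-0.28},{"hand":0,"x":-0.397,"y":-0.481,"z":0,"az":-0.28},{"hand":0,"x":-0.397,"y":-0.481,"z":0,"az":-0.28},{"hand":0,"x":-0.397,"y":-0.481,"z":0,"az":-0.28},{"hand":0,"x":-0.397,"y":-0.481,"z":0,"az":-0.28},{"hand":0,"x":-0.397,"y":-0.481,"z":0,"az":-0.28},{"hand":0,"x":-0.397,"y":-0.481,"z":0,"az":-0.28},{"hand":0,"x":-0.397,"y":-0.481,"z":0,"az":-0.28}]}}

```text
schema error: expected keys hand, x, y, z, ax, ay, az
```

```bash
python3 - <<'E'
from go import *
log(); rel([.414,.018,.40],down(92)); rel([.414,.018,.276],down(92))
E
```

```text
t 0.1 q [ 1.238  0.131  1.489 -0.     1.523 -0.085] p [0.1471 0.5815 0.4038] F [-0.1 -0.1  0.1] op 0.0931
xyz [-0.397  -0.4808  0.0045] a [-0.0016 -0.0004 -0.2827]
xyz [-0.397  -0.4806  0.1285] a [-0.0016 -0.0004 -0.2827]
```

All keys are required.

Request:
{"fn": "carry_out", "kwargs": {"targets": [{"hand":0,"x":-0.397,"y":-0.481,"z":0,"ax":0,"ay":0,"az":-0.28},{"hand":0,"x":-0.397,"y":-0.481,"z":0,"ax":0,"ay":0,"az":-0.28},{"hand":0,"x":-0.397,"y":-0.481,"z":0,"ax":0,"ay":0,"az":-0.28},{"hand":0,"x":-0.397,"y":-0.481,"z":0,"ax":0,"ay":0,"az":-0.28},{"hand":0,"x":-0.397,"y":-0.481,"z":0,"ax":0,"ay":0,"az":-0.28},{"hand":0,"x":-0.397,"y":-0.481,"z":0,"ax":0,"ay":0,"az":-0.28},{"hand":0,"x":-0.397,"y":-0.481,"z":0,"ax":0,"ay":0,"az":-0.28},{"hand":0,"x":-0.397,"y":-0.481,"z":0,"ax":0,"ay":0,"az":-0.28}]}}

```text
t: 1.1
tool_pos: [0.3613, 0.1279, 0.4046]
orientation: [-0.051, 3.141, 0.0]
force: [1.4, 1.0, 0.7]
opening: 0.0175
gripper_force: 0.0
```

```bash
python3 - <<'E'
from go import *
log(); rel([.414,.018,.40],down(92)); rel([.414,.018,.276],down(92))
E
```

```text
t 1.1 q [ 0.206 -0.494  2.039  0.     1.597 -1.397] p [0.3613 0.1279 0.4046] F [1.4 1.  0.7] op 0.0175
xyz [-0.0491 -0.1115  0.0046] a [ 0.0002  0.0005 -0.0024]
xyz [-0.049  -0.1116  0.1286] a [ 0.0002  0.0005 -0.0024]
```

Request:
{"fn": "carry_out", "kwargs": {"targets": [{"hand":0,"x":-0.049,"y":-0.111,"z":0.0,"ax":0,"ay":0,"az":0},{"hand":0,"x":-0.049,"y":-0.111,"z":0.0,"ax":0,"ay":0,"az":0},{"hand":0,"x":-0.049,"y":-0.111,"z":0.05,"ax":0,"ay":0,"az":0},{"hand":0,"x":-0.049,"y":-0.111,"z":0.1,"ax":0,"ay":0,"az":0},{"hand":0,"x":-0.049,"y":-0.111,"z":0.128,"ax":0,"ay":0,"az":0},{"hand":0,"x":-0.049,"y":-0.111,"z":0.128,"ax":0,"ay":0,"az":0}]}}

```text
t: 1.85
tool_pos: [0.4122, 0.0204, 0.2741]
orientation: [0.05, -3.135, -0.001]
force: [-0.4, 0.5, 0.3]
opening: 0.0005
gripper_force: 0.0
```

```bash
python3 - <<'E'
from go import *
log(); rel([.414,.018,.276],down(92)); rel([.4465,.018,.276],down(92))
p,d=read_camera("side"); 
cv2.imwrite("pics/s1.png",cv2.resize(p[140:230,200:310],(733,600),interpolation=cv2.INTER_CUBIC))
E
```

```text
t 1.85 q [-0.075 -0.293  2.132 -0.     1.309 -1.678] p [0.4122 0.0204 0.2741] F [-0.4  0.5  0.3] op 0.0005
xyz [-0.0017 -0.0025 -0.0019] a [ 0.0006 -0.0058 -0.0029]
xyz [-0.0342 -0.0035 -0.0021] a [ 0.0006 -0.0058 -0.0029]
```

View pics/s1.png

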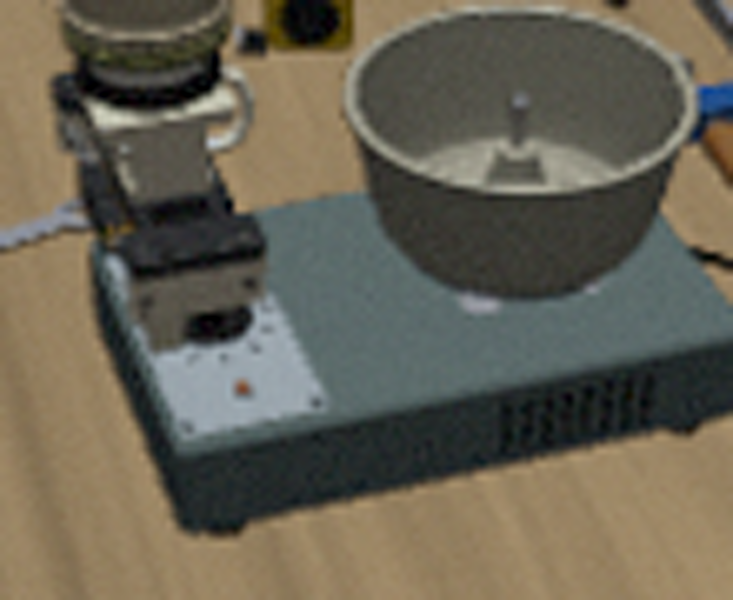

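The closed fingers stand at (170,330) in the crop, on the deck on the robot side of the dial skirt at (220,325). The bowl is well clear, so I'll push in +x.

Request:
{"fn": "carry_out", "kwargs": {"targets": [{"hand":0,"x":-0.006,"y":-0.002,"z":-0.002,"ax":0,"ay":0,"az":0},{"hand":0,"x":-0.012,"y":-0.002,"z":-0.002,"ax":0,"ay":0,"az":0},{"hand":0,"x":-0.018,"y":-0.002,"z":-0.002,"ax":0,"ay":0,"az":0},{"hand":0,"x":-0.023,"y":-0.002,"z":-0.002,"ax":0,"ay":0,"az":0},{"hand":0,"x":-0.028,"y":-0.002,"z":-0.002,"ax":0,"ay":0,"az":0},{"hand":0,"x":-0.032,"y":-0.002,"z":-0.002,"ax":0,"ay":0,"az":0},{"hand":0,"x":-0.035,"y":-0.002,"z":-0.002,"ax":0,"ay":0,"az":0},{"hand":0,"x":-0.035,"y":-0.002,"z":-0.002,"ax":0,"ay":0,"az":0}]}}

```text
t: 2.9
tool_pos: [0.449, 0.0194, 0.2791]
orientation: [-0.051, 3.141, -0.001]
force: [-2.2, -3.6, 2.0]
opening: 0.0006
gripper_force: 2.0
```

```bash
python3 - <<'E'
from go import *
log()
E
```

```text
t 2.9 q [-0.071 -0.188  2.036 -0.     1.294 -1.674] p [0.449  0.0194 0.2791] F [-2.2 -3.6  2. ] op 0.0006
```

Request:
{"fn": "carry_out", "kwargs": {"targets": [{"hand":0,"x":-0.001,"y":0.002,"z":0.002,"ax":0,"ay":0,"az":0},{"hand":0,"x":-0.001,"y":0.004,"z":0.002,"ax":0,"ay":0,"az":0},{"hand":0,"x":-0.001,"y":0.006,"z":0.002,"ax":0,"ay":0,"az":0},{"hand":0,"x":-0.001,"y":0.006,"z":0.002,"ax":0,"ay":0,"az":0}]}}

```text
t: 3.4
tool_pos: [0.4498, 0.0222, 0.2779]
orientation: [-0.049, 3.141, -0.015]
force: [-8.9, -28.1, 9.3]
opening: 0.0002
gripper_force: 14.7
```

```bash
python3 - <<'E'
from go import *
log()
E
```

```text
t 3.4 q [-0.061 -0.184  2.034 -0.01   1.291 -1.66 ] p [0.4498 0.0222 0.2779] F [ -8.9 -28.1   9.3] op 0.0002
```

The force rose to 28 N, so the dial is on its hard stop. Next I back off, lift, and move to the right with a tilt.

Request:
{"fn": "carry_out", "kwargs": {"targets": [{"hand":0,"x":0.003,"y":-0.012,"z":0,"ax":0,"ay":0,"az":0},{"hand":0,"x":0.003,"y":-0.014,"z":-0.05,"ax":0,"ay":0,"az":0},{"hand":50,"x":0.003,"y":-0.03,"z":-0.11,"ax":0,"ay":0,"az":0},{"hand":80,"x":0.003,"y":-0.08,"z":-0.14,"ax":0,"ay":0,"az":0},{"hand":80,"x":0.0,"y":-0.14,"z":-0.15,"ax":-0.15,"ay":0,"az":0},{"hand":80,"x":0.0,"y":-0.2,"z":-0.15,"ax":-0.3,"ay":0,"az":0},{"hand":80,"x":0.0,"y":-0.26,"z":-0.15,"ax":-0.45,"ay":0,"az":0},{"hand":80,"x":0.0,"y":-0.32,"z":-0.15,"ax":-0.6,"ay":0,"az":0}]}}

```text
t: 4.4
tool_pos: [0.4598, -0.2965, 0.4277]
orientation: [0.049, -2.994, -0.932]
force: [1.8, 0.9, 0.2]
opening: 0.0559
gripper_force: 0.0
```

```bash
python3 - <<'E'
from go import *
log()
p,d=read_camera("top"); W=world("top",d); np.savez("top1.npz",p=p,d=d)
m=(d>0)&(np.hypot(W[...,0]-.442,W[...,1]-.05)<.03)&(W[...,2]>.1)&(W[...,2]<.115); Q=W[m]
print(len(Q),Q.mean(0).round(4),np.degrees(np.arctan2(*np.linalg.svd(Q[:,:2]-Q[:,:2].mean(0))[2][0][::-1])))
cv2.imwrite("pics/t1.png",cv2.resize(p[184:218,205:245],(400,340),interpolation=cv2.INTER_CUBIC))
E
```

```text
t 4.4 q [-0.803  0.175  1.459  0.425  1.945 -2.338] p [ 0.4598 -0.2965  0.4277] F [1.8 0.9 0.2] op 0.0559
62 [0.4421 0.0501 0.108 ] 152.08494060666888
```

View pics/t1.png

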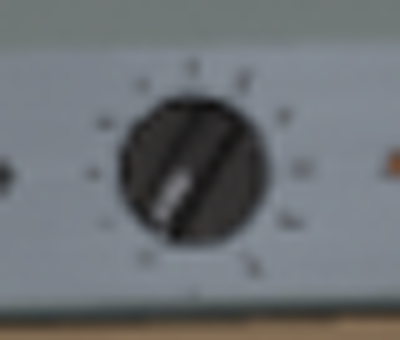

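The pointer is now at lower left, (175,195) in the crop. The bar measures 152°, which matches the off stop. Now I'll fit the arm's kinematics from the logged poses and plan the cup grasp and the pour.

```bash
cat > kin.py <<'E'
from go import *
from scipy.optimize import least_squares
D=[json.loads(l) for l in open("log.txt")]
rz=lambda a:R.from_euler("z",a).as_matrix(); ry=lambda a:R.from_euler("y",a).as_matrix()
def rots(q,s4,s6):
    A=rz(q[0]);B=A@ry(q[1]);C=B@ry(q[2]);F=C@rz(s4*q[3])@ry(q[4])@rz(s6*q[5]); return A,B,C,F
best=min(((s4,s6,k) for s4 in(1,-1) for s6 in(1,-1) for k in range(4)),key=lambda s:sum(np.linalg.norm(rots(q,s[0],s[1])[3]@rz(s[2]*np.pi/2)-R.from_rotvec(o).as_matrix()) for q,p,o in D))
s4,s6,k=best; T=rz(k*np.pi/2)
def rows(q):
    A,B,C,F=rots(q,s4,s6); return np.c_[A,B[:,[2]],C[:,[0,2]],F[:,[2]]]   # a1 e d1 | L2 | c L4 | d6
M=np.vstack([rows(q) for q,p,o in D]); y=np.hstack([p for q,p,o in D])
prm=np.linalg.lstsq(M,y,rcond=1e-4)[0]
lo=np.array([-2.96,-.89,.02,-1.34,0,-2.66]);hi=np.array([2.96,2.26,2.5,4.48,2.73,2.66])
def fk(q): return rows(q)@prm, rots(q,s4,s6)[3]@T
def ik(p,Rt,q0):
    f=lambda q:np.r_[(fk(q)[0]-p)*5,(R.from_matrix(fk(q)[1]).inv()*Rt).as_rotvec()]
    r=least_squares(f,np.clip(q0,lo+.01,hi-.01),bounds=(lo,hi)); return r.x,np.linalg.norm(r.fun)
def pose(g,h,pitch,roll,flip=0):  # grasp point, heading deg, pitch down deg, roll of the cup about tool z deg -> TCP, R
    h,pt=np.radians([h,pitch]); z=np.array([np.cos(h)*np.cos(pt),np.sin(h)*np.cos(pt),-np.sin(pt)])
    y=np.array([-np.sin(h),np.cos(h),0])*(1-2*flip); Rt=R.from_matrix(np.c_[np.cross(y,z),y,z])*R.from_euler("z",roll,degrees=True)
    return np.array(g)-.167*z,Rt
E
python3 - <<'E'
from kin import *
print(best,prm.round(4),"cond",np.linalg.svd(M)[1].round(3))
print("res",abs(M@prm-y).max().round(4), [round(np.linalg.norm(fk(q)[1]-R.from_rotvec(o).as_matrix()),3) for q,p,o in D])
q0=np.array(D[-1][0])
for h in(80,95,110):
  for fl in(0,1):
    for roll in(-140,140):
      qa,ea=min((ik(*pose([.4585,-.329,.05],h,20,0,fl),q0+[0,0,0,d,0,e]) for d in(0,.5,-.5) for e in(0,1.5,3,4.5)),key=lambda t:t[1])
      for hp in (h,60,30,0):
        qp,ep=min((ik(*pose([.6245,.045,.255],hp,15,roll,fl),qa+[0,0,0,d,0,e]) for d in(0,1) for e in(-2.4,0,2.4)),key=lambda t:t[1])
        if ea+ep<.05: print(h,fl,roll,hp,ea.round(3),qa.round(2),ep.round(3),qp.round(2))
E
```

```text
(1, 1, 1) [-0.      0.0512  0.3181  0.3691  0.0616  0.5534  0.1914] cond [5.227 3.747 2.648 0.569 0.467 0.227 0.19 ]
res 0.0 [np.float64(0.0), np.float64(0.0), np.float64(0.0), np.float64(0.0), np.float64(0.0), np.float64(0.0), np.float64(0.0)]
80 0 -140 80 0.0 [-1.09  1.05  1.04  0.71  2.07  2.21] 0.0 [-0.56  0.47  1.56  1.16  1.79  0.14]
80 0 -140 60 0.0 [-1.09  1.05  1.04  0.71  2.07  2.21] 0.0 [-0.61  0.19  1.91  1.3   1.51  0.16]
80 0 -140 30 0.0 [-1.09  1.05  1.04  0.71  2.07  2.21] 0.0 [-0.52 -0.3   2.38  1.58  0.99  0.26]
80 0 140 80 0.0 [-1.09  1.05  1.04  0.71  2.07  2.21] 0.0 [-0.56  0.47  1.56  1.16  1.79 -1.25]
80 0 140 60 0.0 [-1.09  1.05  1.04  0.71  2.07  2.21] 0.0 [-0.61  0.19  1.91  1.3   1.51 -1.23]
80 0 140 30 0.0 [-1.09  1.05  1.04  0.71  2.07  2.21] 0.0 [-0.52 -0.3   2.38  1.58  0.99 -1.14]
80 1 140 80 0.0 [-1.09  1.05  1.04  0.71  2.07 -0.93] 0.0 [-0.56  0.47  1.56  1.16  1.79  1.89]
80 1 140 60 0.0 [-1.09  1.05  1.04  0.71  2.07 -0.93] 0.0 [-0.61  0.19  1.91  1.3   1.51  1.91]
80 1 140 30 0.0 [-1.09  1.05  1.04  0.71  2.07 -0.93] 0.0 [-0.52 -0.3   2.38  1.58  
[... 1057 characters left out ...]
 1.3   1.51  0.16]
110 0 -140 30 0.0 [-0.9   1.32  0.58  0.45  2.4   2.02] 0.0 [-0.52 -0.3   2.38  1.58  0.99  0.26]
110 0 140 110 0.0 [-0.9   1.32  0.58  0.45  2.4   2.02] 0.0 [-0.43  0.85  1.    1.01  2.19 -1.27]
110 0 140 60 0.0 [-0.9   1.32  0.58  0.45  2.4   2.02] 0.0 [-0.61  0.19  1.91  1.3   1.51 -1.23]
110 0 140 30 0.0 [-0.9   1.32  0.58  0.45  2.4   2.02] 0.0 [-0.52 -0.3   2.38  1.58  0.99 -1.14]
110 1 140 110 0.0 [-0.9   1.32  0.58  0.45  2.4  -1.12] 0.0 [-0.43  0.85  1.    1.01  2.19  1.87]
110 1 140 60 0.0 [-0.9   1.32  0.58  0.45  2.4  -1.12] 0.0 [-0.61  0.19  1.91  1.3   1.51  1.91]
110 1 140 30 0.0 [-0.9   1.32  0.58  0.45  2.4  -1.12] 0.0 [-0.52 -0.3   2.38  1.58  0.99  2.  ]
```

The fitted arm model is exact. A low approach from the right is blocked by the glue bottle and the black box. So I'll grasp the cup from the robot side, pitched about 55° over the green cups. Over the bowl I'll roll the tool 180° while it is still steep, which leaves the cup tilted only about 70°. Then I'll raise the pitch to level, which gives a tilt of about 125° with the mouth under the gripper.

```bash
python3 - <<'E'
from kin import *
b=np.array([.6245,.057,0]); q0=np.array(D[-1][0])
for hg in(-50,-36,-20,0):
  for fl in(0,1):
    qa,ea=min((ik(*pose([.4585,-.329,.05],hg,55,0,fl),np.r_[q0[:3],d,1.2,e]) for d in(-.5,0,.5) for e in(-2,0,2)),key=lambda t:t[1])
    if ea>.01: continue
    for roll in(-180,180):
      for hp in(20,40,60,80,100):
        u=np.array([np.cos(np.radians(hp)),np.sin(np.radians(hp)),0]); g=b+.03*u+[0,0,.255]
        q1,e1=min((ik(*pose(g+[0,0,.05],hp,50,roll,fl),np.r_[qa[:3],d,1.5,e]) for d in(0.,1.,2.) for e in(-2,0,2)),key=lambda t:t[1])
        q2,e2=ik(*pose(g,hp,2,roll,fl),q1)
        if e1+e2<.02: print(hg,fl,roll,hp,qa.round(2),q1.round(2),q2.round(2))
a=np.load("top1.npz"); W=world("top",a["d"])
for n,c in dict(g1=(312,224),g2=(343,231),glue=(410,224)).items():
  u,v=c; S=W[v-18:v+18,u-18:u+18].reshape(-1,3); S=S[S[:,2]>.07]; print(n,S.mean(0).round(3),S.max(0).round(3),S.min(0).round(3))
S=W[95:205,405:485].reshape(-1,3); S=S[S[:,2]>.05];print("box",S.min(0).round(2),S.max(0).round(2))
E
```

```text
-50 0 -180 20 [-0.62 -0.22  2.32 -0.32  0.46 -1.07] [-0.14 -0.32  1.94  0.39  0.92  0.94] [-0.33 -0.15  2.45  2.23  0.93 -0.94]
-50 0 -180 40 [-0.62 -0.22  2.32 -0.32  0.46 -1.07] [-0.26 -0.2   1.84  0.62  1.13  0.45] [-0.52  0.09  2.22  1.79  1.29 -0.76]
-50 0 -180 60 [-0.62 -0.22  2.32 -0.32  0.46 -1.07] [-0.31 -0.03  1.69  0.7   1.37  0.11] [-0.56  0.34  1.92  1.52  1.58 -0.69]
-50 0 -180 80 [-0.62 -0.22  2.32 -0.32  0.46 -1.07] [-0.32  0.15  1.49  0.69  1.6  -0.16] [-0.52  0.57  1.59  1.34  1.84 -0.63]
-50 0 -180 100 [-0.62 -0.22  2.32 -0.32  0.46 -1.07] [-0.29  0.34  1.28  0.64  1.82 -0.39] [-0.44  0.8   1.24  1.22  2.09 -0.58]
-50 0 180 20 [-0.62 -0.22  2.32 -0.32  0.46 -1.07] [-0.14 -0.32  1.94  0.39  0.92  0.94] [-0.33 -0.15  2.45  2.23  0.93 -0.94]
-50 0 180 40 [-0.62 -0.22  2.32 -0.32  0.46 -1.07] [-0.26 -0.2   1.84  0.62  1.13  0.45] [-0.52  0.09  2.22  1.79  1.29 -0.76]
-50 0 180 60 [-0.62 -0.22  2.32 -0.32  0.46 -1.07] [-0.31 -0.03  1.69  0.7   1.37  0.11] [-0.56  0.34  1.92  1.52  1.58 -0.69]
-50 0 180 80 [-0.62 -0.22  2.32 -0.32  0.46 -1.07] [-0.32  0.15  1.49  0.69  1
[... 2292 characters left out ...]
 0.62  1.13  0.45] [-0.52  0.09  2.22  1.79  1.29 -0.76]
-20 0 180 60 [-0.91 -0.21  2.32  0.59  0.58 -2.56] [-0.31 -0.03  1.69  0.7   1.37  0.11] [-0.56  0.34  1.92  1.52  1.58 -0.69]
-20 0 180 80 [-0.91 -0.21  2.32  0.59  0.58 -2.56] [-0.32  0.15  1.49  0.69  1.6  -0.16] [-0.52  0.57  1.59  1.34  1.84 -0.63]
-20 0 180 100 [-0.91 -0.21  2.32  0.59  0.58 -2.56] [-0.29  0.34  1.28  0.64  1.82 -0.39] [-0.44  0.8   1.24  1.22  2.09 -0.58]
g1 [ 0.355 -0.208  0.49 ] [ 0.399 -0.045  1.64 ] [ 0.327 -0.27   0.07 ]
g2 [ 0.35  -0.231  0.648] [ 0.389 -0.045  1.64 ] [ 0.314 -0.268  0.578]
glue [ 0.372 -0.383  0.599] [ 0.409 -0.045  1.64 ] [ 0.329 -0.57   0.165]
box [ 0.35 -0.75  0.05] [ 0.81 -0.05  1.64]
```

```bash
python3 - <<'E'
from kin import *
P=pose([.4585,-.329,.18],-36,55,0,0); print(P[0].round(3)); rel(*P)
print(ik(*P,np.array([-.76,-.25,2.1,.18,.6,-1.84])))
E
```

```text
[ 0.381 -0.273  0.317]
xyz [ 0.0767 -0.0342  0.1045] a [ 0.7743 -0.7752  0.4358]
(array([-0.76222117, -0.49497283,  2.26395247,  0.11033466,  0.76901371,
       -1.76014052]), np.float64(8.796817768195798e-11))
```

Request:
{"fn": "carry_out", "kwargs": {"targets": [{"hand":95,"x":0.01,"y":-0.004,"z":0.012,"ax":0.1,"ay":-0.1,"az":0.056},{"hand":95,"x":0.02,"y":-0.008,"z":0.024,"ax":0.2,"ay":-0.2,"az":0.113},{"hand":95,"x":0.03,"y":-0.014,"z":0.04,"ax":0.31,"ay":-0.31,"az":0.175},{"hand":95,"x":0.04,"y":-0.02,"z":0.055,"ax":0.42,"ay":-0.42,"az":0.237},{"hand":95,"x":0.05,"y":-0.025,"z":0.07,"ax":0.53,"ay":-0.53,"az":0.3},{"hand":95,"x":0.065,"y":-0.03,"z":0.088,"ax":0.65,"ay":-0.65,"az":0.366},{"hand":95,"x":0.0767,"y":-0.0342,"z":0.1045,"ax":0.774,"ay":-0.775,"az":0.436},{"hand":95,"x":0.0767,"y":-0.0342,"z":0.1045,"ax":0.774,"ay":-0.775,"az":0.436}]}}

```text
t: 5.45
tool_pos: [0.3811, -0.264, 0.3184]
orientation: [0.772, 2.423, -0.26]
force: [0.6, 0.2, 0.1]
opening: 0.0882
gripper_force: 0.0
```

```bash
python3 - <<'E'
from kin import *
log(); rel(*pose([.4585,-.329,.18],-36,55,0,0)); rel(*pose([.4585,-.329,.05],-36,55,0,0))
E
```

```text
t 5.45 q [-0.743 -0.519  2.279  0.091  0.768 -1.742] p [ 0.3811 -0.264   0.3184] F [0.6 0.2 0.1] op 0.0882
xyz [-0.0031 -0.0071  0.0043] a [-0.0031  0.0077  0.0126]
xyz [ 0.0723 -0.0058  0.1102] a [-0.0031  0.0077  0.0126]
```

Request:
{"fn": "carry_out", "kwargs": {"targets": [{"hand":95,"x":-0.003,"y":-0.007,"z":0.004,"ax":-0.003,"ay":0.008,"az":0.012},{"hand":95,"x":-0.003,"y":-0.007,"z":0.004,"ax":-0.003,"ay":0.008,"az":0.012}]}}

```text
t: 5.7
tool_pos: [0.3829, -0.2761, 0.322]
orientation: [0.788, 2.42, -0.251]
force: [0.2, -0.9, -0.3]
opening: 0.088
gripper_force: 0.0
```

```bash
python3 - <<'E'
from kin import *
log(); rel(*pose([.4585,-.329,.18],-36,55,0,0)); rel(*pose([.4585,-.329,.05],-36,55,0,0))
p,d=read_camera("side"); cv2.imwrite("pics/s2.png",cv2.resize(p[150:330,180:380],(667,600),interpolation=cv2.INTER_CUBIC))
E
```

```text
t 5.7 q [-0.765 -0.49   2.252  0.112  0.772 -1.762] p [ 0.3829 -0.2761  0.322 ] F [ 0.2 -0.9 -0.3] op 0.088
xyz [0.0059 0.0017 0.0022] a [-0.0011  0.0046 -0.0013]
xyz [0.0809 0.0017 0.1083] a [-0.0011  0.0046 -0.0013]
```

View pics/s2.png

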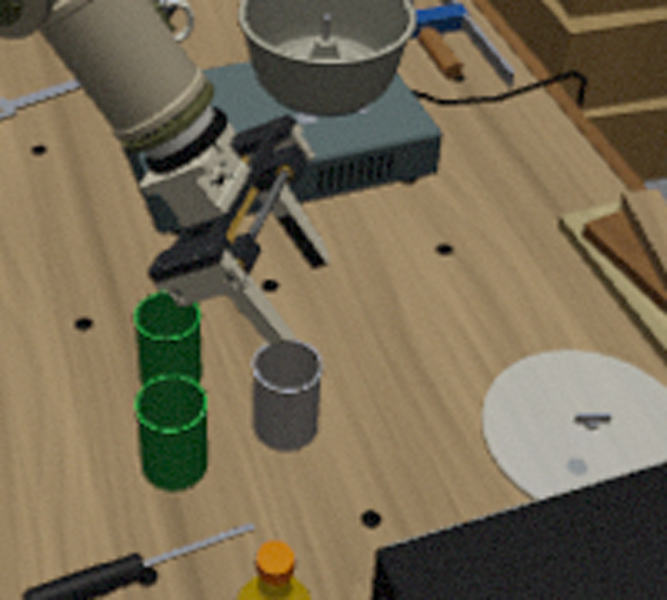

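The open fingers are above and behind the steel cup, which is at (285,395) in the crop. The green cups at (170,340) and (172,430) sit close under the gripper body, so I'll check the clearance before descending.

```bash
python3 - <<'E'
from kin import *
a=np.load("top0.npz");p,d=a["p"].astype(int),a["d"]; W=world("top",d)
g=(p[...,1]>p[...,2]*1.6)&(p[...,1]>p[...,0]*1.3)&(d>0)
C=[]
for cx,cy in((.37,-.25),(.35,-.345)):
    m=g&(np.hypot(W[...,0]-cx,W[...,1]-cy)<.05)&(W[...,2]>.06); Q=W[m]; zt=np.percentile(Q[:,2],95); Q=Q[Q[:,2]>zt-.012]
    A=np.c_[2*Q[:,:2],np.ones(len(Q))]; s=np.linalg.lstsq(A,(Q[:,:2]**2).sum(1),rcond=None)[0]; C.append(s[:2]); print(s[:2].round(3),np.sqrt(s[2]+s[:2]@s[:2]).round(3),zt.round(3),len(Q))
th=np.linspace(0,2*np.pi,72); ring=np.vstack([np.c_[c[0]+.031*np.cos(th),c[1]+.031*np.sin(th),np.full(72,.087)] for c in C])
for hg in(-36,-50,-60):
  for pt in(55,60,65):
    P,Rt=pose([.4585,-.329,.06],hg,pt,0,0); L=Rt.inv().apply(ring-P)-[0,0,.102]  # rel. to body front
    # tool x clearance below body (body |x|<.0375,|y|<.094,z<0)
    o=np.maximum(abs(L)-[.0375,.094,9],0); o[:,2]=np.maximum(L[:,2],0); 
    print(hg,pt,"min gap",np.linalg.norm(o,axis=1).min().round(4),ik(P,Rt,np.array([-.76,-.25,2.3,.1,.5,-1.6]))[0].round(2))
rel(*pose([.4585,-.329,.18],-50,60,0,0)); rel(*pose([.4585,-.329,.06],-50,60,0,0))
E
```

```text
[ 0.369 -0.24 ] 0.029 0.091 42
[ 0.348 -0.342] 0.029 0.089 47
-36 55 min gap 0.0048 [-0.76 -0.28  2.35  0.17  0.47 -1.83]
-36 60 min gap 0.0106 [-0.75 -0.23  2.27  0.11  0.58 -1.77]
-36 65 min gap 0.0161 [-0.74 -0.17  2.19  0.08  0.69 -1.74]
-50 55 min gap 0.0048 [-0.62 -0.24  2.32 -0.31  0.49 -1.09]
-50 60 min gap 0.0106 [-0.64 -0.2   2.25 -0.21  0.59 -1.19]
-50 65 min gap 0.0161 [-0.66 -0.15  2.17 -0.14  0.69 -1.26]
-60 55 min gap 0.0047 [-0.53 -0.18  2.27 -0.54  0.57 -0.67]
-60 60 min gap 0.0106 [-0.57 -0.15  2.21 -0.39  0.65 -0.83]
-60 65 min gap 0.0161 [-0.6  -0.11  2.14 -0.28  0.73 -0.95]
xyz [-0.0112  0.0218  0.0041] a [0.1303 0.0911 0.2045]
xyz [0.0581 0.0219 0.1021] a [0.1303 0.0911 0.2045]
```

```bash
python3 - <<'E'
from kin import *
rel(*pose([.4585,-.329,.18],-36,63,0,0)); rel(*pose([.4585,-.329,.06],-36,63,0,0))
E
```

```text
xyz [-0.0179  0.0016  0.0037] a [-0.0014  0.1439 -0.0015]
xyz [0.0514 0.0017 0.1017] a [-0.0014  0.1439 -0.0015]
```

Request:
{"fn": "carry_out", "kwargs": {"targets": [{"hand":95,"x":-0.02,"y":0.001,"z":0.004,"ax":-0.001,"ay":0.144,"az":-0.001},{"hand":95,"x":0.0,"y":0.001,"z":0.032,"ax":-0.001,"ay":0.144,"az":-0.001},{"hand":95,"x":0.022,"y":0.001,"z":0.062,"ax":-0.001,"ay":0.144,"az":-0.001},{"hand":95,"x":0.04,"y":0.001,"z":0.087,"ax":-0.001,"ay":0.144,"az":-0.001},{"hand":95,"x":0.05,"y":0.001,"z":0.101,"ax":-0.001,"ay":0.144,"az":-0.001},{"hand":95,"x":0.05,"y":0.001,"z":0.101,"ax":-0.001,"ay":0.144,"az":-0.001}]}}

```text
t: 6.5
tool_pos: [0.3963, -0.2841, 0.2071]
orientation: [0.832, 2.559, -0.197]
force: [-1.6, 0.9, 0.3]
opening: 0.0882
gripper_force: 0.0
```

```bash
python3 - <<'E'
from kin import *
log(); rel(*pose([.4585,-.329,.06],-36,63,0,0))
E
```

```text
t 6.5 q [-0.748 -0.188  2.223  0.09   0.645 -1.749] p [ 0.3963 -0.2841  0.2071] F [-1.6  0.9  0.3] op 0.0882
xyz [-0.0016  0.0002 -0.0011] a [-0.0001 -0.0047 -0.0006]
```

Position is good, so I'll close at 25 N.

Request:
{"fn": "carry_out", "kwargs": {"newtons": 25, "targets": [{"hand":50,"x":0,"y":0,"z":0,"ax":0,"ay":0,"az":0},{"hand":50,"x":0,"y":0,"z":0,"ax":0,"ay":0,"az":0},{"hand":50,"x":0,"y":0,"z":0,"ax":0,"ay":0,"az":0},{"hand":50,"x":0,"y":0,"z":0,"ax":0,"ay":0,"az":0}]}}

```text
t: 7.0
tool_pos: [0.3969, -0.2843, 0.2094]
orientation: [0.83, 2.554, -0.201]
force: [-2.7, 1.7, 4.9]
opening: 0.0623
gripper_force: 25.0
```

```bash
python3 - <<'E'
from kin import *
log(); print(read_state()["gripper_force"])
b=np.array([.6245,.057,0]); q=np.array(read_state()["q"])
for hp in(50,60,70,80):
    u=np.array([np.cos(np.radians(hp)),np.sin(np.radians(hp)),0]); g=b+.03*u
    out=[]
    qq=q.copy()
    for G,pt,r in((g+[0,0,.34],60,0),(g+[0,0,.34],60,180),(g+[0,0,.30],40,180),(g+[0,0,.26],15,180),(g+[0,0,.26],0,180),(g+[0,0,.26],-10,180)):
        c=[ik(*pose(G,hp,pt,r,0),qq+[0,0,0,0,0,e]) for e in(0,1.5,-1.5)]; c=[t for t in c if t[1]<.005]
        if not c: out.append("fail");continue
        qq=min(c,key=lambda t:abs(t[0]-qq).sum())[0]; out.append(qq.round(2).tolist())
    print(hp,*out,sep="\n ")
E
```

```text
t 7.0 q [-0.748 -0.193  2.223  0.089  0.644 -1.748] p [ 0.3969 -0.2843  0.2094] F [-2.7  1.7  4.9] op 0.0623
24.996776562184095
50
 fail
 [-0.2, -0.07, 1.6, 0.47, 1.37, 0.46]
 [-0.38, -0.14, 1.88, 0.89, 1.22, 0.08]
 [-0.53, 0.03, 2.07, 1.43, 1.29, -0.49]
 [-0.55, 0.23, 2.07, 1.67, 1.46, -0.74]
 [-0.54, 0.4, 2.04, 1.8, 1.6, -0.87]
60
 fail
 [-0.22, -0.01, 1.54, 0.5, 1.46, 0.28]
 [-0.4, -0.03, 1.78, 0.89, 1.36, -0.05]
 [-0.53, 0.17, 1.92, 1.34, 1.45, -0.51]
 [-0.56, 0.35, 1.92, 1.55, 1.6, -0.7]
 [-0.55, 0.5, 1.89, 1.67, 1.71, -0.8]
70
 fail
 [-0.23, 0.06, 1.47, 0.52, 1.55, 0.12]
 [-0.4, 0.08, 1.66, 0.87, 1.5, -0.16]
 [-0.53, 0.3, 1.76, 1.26, 1.6, -0.52]
 [-0.55, 0.47, 1.76, 1.45, 1.73, -0.67]
 [-0.54, 0.6, 1.73, 1.57, 1.83, -0.74]
80
 fail
 [-0.23, 0.13, 1.39, 0.52, 1.64, -0.03]
 [-0.39, 0.2, 1.54, 0.85, 1.63, -0.26]
 [-0.5, 0.43, 1.6, 1.19, 1.73, -0.54]
 [-0.52, 0.59, 1.59, 1.37, 1.85, -0.63]
 [-0.51, 0.7, 1.57, 1.49, 1.94, -0.68]
```

The cup is gripped: opening 62.3 mm, 25 N. Lift it.

Request:
{"fn": "carry_out", "kwargs": {"targets": [{"hand":50,"x":-0.009,"y":0,"z":-0.018,"ax":0,"ay":0,"az":0},{"hand":50,"x":-0.027,"y":0,"z":-0.053,"ax":0,"ay":0,"az":0},{"hand":50,"x":-0.05,"y":0,"z":-0.098,"ax":0,"ay":0,"az":0},{"hand":50,"x":-0.073,"y":0,"z":-0.143,"ax":0,"ay":0,"az":0},{"hand":50,"x":-0.096,"y":0,"z":-0.188,"ax":0,"ay":0,"az":0},{"hand":50,"x":-0.11,"y":0,"z":-0.214,"ax":0,"ay":0,"az":0},{"hand":50,"x":-0.11,"y":0,"z":-0.214,"ax":0,"ay":0,"az":0}]}}

```text
t: 7.88
tool_pos: [0.3978, -0.2847, 0.4519]
orientation: [0.829, 2.551, -0.202]
force: [-0.4, -0.9, -1.6]
opening: 0.0621
gripper_force: 25.0
```

```bash
python3 - <<'E'
from kin import *
log(); s=read_state(); R0=R.from_rotvec(s["orientation"]); g0=s["tool_pos"]+.167*R0.apply([0,0,1]); print("grasp",g0.round(3))
uL=pose([0,0,0],-36,63,0)[1].inv().apply([0,0,1])  # cup up in tool frame
b=np.array([.6245,.057,0]); hp=65; u=np.array([np.cos(np.radians(hp)),np.sin(np.radians(hp)),0]); g=b+.03*u+[0,0,.34]
P,Rt=pose(g,hp,55,180,0); rv=(R0.inv()*Rt).as_rotvec(); print("rv",rv.round(3),np.linalg.norm(rv))
qq=np.array(s["q"])
for f in np.linspace(0,1,9):
    Rf=R0*R.from_rotvec(rv*f); gf=g0+(g-g0)*f; pf=gf-.167*Rf.apply([0,0,1]); qq,e=ik(pf,Rf,qq)
    sh=R0.inv().apply(pf-s["tool_pos"])
    print(f,"tilt",np.degrees(np.arccos(Rf.apply(uL)[2])).round(0),"sh",sh.round(3),"rv",(rv*f).round(3),qq.round(2),e.round(3),"p",pf.round(2))
E
```

```text
t 7.88 q [-0.747 -0.442  1.955  0.058  1.156 -1.7  ] p [ 0.3978 -0.2847  0.4519] F [-0.4 -0.9 -1.6] op 0.0621
grasp [ 0.459 -0.33   0.303]
rv [-0.098  0.903  1.435] 1.6986582791920803
0.0 tilt 0.0 sh [-0. -0. -0.] rv [-0.  0.  0.] [-0.75 -0.44  1.96  0.06  1.16 -1.7 ] 0.0 p [ 0.4  -0.28  0.45]
0.125 tilt 8.0 sh [-0.01   0.051 -0.009] rv [-0.012  0.113  0.179] [-0.63 -0.36  1.86  0.02  1.28 -1.4 ] 0.0 p [ 0.43 -0.25  0.46]
0.25 tilt 16.0 sh [-0.018  0.099 -0.015] rv [-0.025  0.226  0.359] [-0.54 -0.28  1.76  0.04  1.39 -1.14] 0.0 p [ 0.46 -0.21  0.47]
0.375 tilt 25.0 sh [-0.024  0.144 -0.02 ] rv [-0.037  0.339  0.538] [-0.48 -0.2   1.68  0.1   1.48 -0.9 ] 0.0 p [ 0.49 -0.18  0.48]
0.5 tilt 33.0 sh [-0.028  0.187 -0.023] rv [-0.049  0.452  0.718] [-0.43 -0.13  1.61  0.18  1.55 -0.68] 0.0 p [ 0.52 -0.14  0.49]
0.625 tilt 41.0 sh [-0.029  0.228 -0.025] rv [-0.061  0.564  0.897] [-0.39 -0.07  1.56  0.27  1.58 -0.46] 0.0 p [ 0.54 -0.11  0.49]
0.75 tilt 48.0 sh [-0.025  0.267 -0.025] rv [-0.074  0.677  1.077] [-0.35 -0.03  1.53  0.38  1.58 -0.25] 0.0 p [ 0.56 -0.08  0.49]
0.875 tilt 55.0 sh [-0.018  0.306 -0.025] rv [-0.086  0.79   1.256] [-0.31 -0.    1.53  0.49  1.55 -0.05] 0.0 p [ 0.58 -0.04  0.48]
1.0 tilt 62.0 sh [-0.007  0.345 -0.025] rv [-0.098  0.903  1.435] [-0.28  0.01  1.55  0.6   1.49  0.14] 0.0 p [ 0.6  -0.    0.48]
```

Request:
{"fn": "carry_out", "kwargs": {"targets": [{"hand":50,"x":-0.008,"y":0.042,"z":-0.007,"ax":-0.01,"ay":0.09,"az":0.143},{"hand":50,"x":-0.015,"y":0.08,"z":-0.012,"ax":-0.02,"ay":0.181,"az":0.287},{"hand":50,"x":-0.02,"y":0.117,"z":-0.017,"ax":-0.03,"ay":0.271,"az":0.43},{"hand":50,"x":-0.025,"y":0.153,"z":-0.02,"ax":-0.039,"ay":0.361,"az":0.574},{"hand":50,"x":-0.028,"y":0.187,"z":-0.023,"ax":-0.049,"ay":0.452,"az":0.718},{"hand":50,"x":-0.029,"y":0.22,"z":-0.025,"ax":-0.059,"ay":0.542,"az":0.861},{"hand":50,"x":-0.027,"y":0.252,"z":-0.025,"ax":-0.069,"ay":0.632,"az":1.005},{"hand":50,"x":-0.023,"y":0.283,"z":-0.025,"ax":-0.078,"ay":0.722,"az":1.148}]}}

```text
t: 8.88
tool_pos: [0.5717, -0.06, 0.4784]
orientation: [-2.208, -1.885, -0.579]
force: [0.9, 0.2, -0.8]
opening: 0.0619
gripper_force: 25.0
```

```bash
cat > plan.py <<'E'
from kin import *
import sys
def plan(keys,n):  # keys: (grasp point, heading, pitch, roll); n rows per leg, from the present measured pose
    s=read_state(); R0=Rc=R.from_rotvec(s["orientation"]); gc=s["tool_pos"]+.167*R0.apply([0,0,1]); qq=np.array(s["q"])
    uL=pose([0,0,0],-36,63,0)[1].inv().apply([0,0,1])
    for (g,h,pt,r),k in zip(keys,n):
        Rt=pose(g,h,pt,r)[1]; rv=(Rc.inv()*Rt).as_rotvec(); g=np.array(g)
        for f in np.arange(1,k+1)/k:
            Rf=Rc*R.from_rotvec(rv*f); gf=gc+(g-gc)*f; pf=gf-.167*Rf.apply([0,0,1]); qq,e=ik(pf,Rf,qq)
            print("tilt",int(np.degrees(np.arccos(min(1,Rf.apply(uL)[2])))),"sh",R0.inv().apply(pf-s["tool_pos"]).round(3),"rv",(R0.inv()*Rf).as_rotvec().round(3),"step",round(np.degrees(np.linalg.norm(rv))/k,1),qq.round(2),round(e,3))
        Rc,gc=Rt,g
E
python3 - <<'E'
from plan import *
log()
b=np.array([.6245,.057,0]); u=np.array([np.cos(np.radians(65)),np.sin(np.radians(65)),0])
plan([(b+.03*u+[0,0,.34],65,55,180),(b+.035*u+[0,0,.27],65,38,180)],[3,4])
E
```

```text
t 8.88 q [-0.335 -0.01   1.533  0.431  1.574 -0.166] p [ 0.5717 -0.06    0.4784] F [ 0.9  0.2 -0.8] op 0.0619
tilt 54 sh [0.018 0.006 0.009] rv [-0.009  0.059  0.092] step 6.3 [-0.32  0.    1.53  0.49  1.56 -0.06] 0.0
tilt 58 sh [0.036 0.01  0.018] rv [-0.018  0.118  0.185] step 6.3 [-0.3   0.01  1.54  0.55  1.53  0.04] 0.0
tilt 62 sh [0.054 0.014 0.028] rv [-0.028  0.177  0.277] step 6.3 [-0.28  0.01  1.55  0.6   1.49  0.14] 0.0
tilt 66 sh [0.037 0.009 0.047] rv [-0.038  0.25   0.277] step 4.2 [-0.31  0.01  1.61  0.68  1.46  0.07] 0.0
tilt 70 sh [0.019 0.004 0.067] rv [-0.048  0.324  0.275] step 4.2 [-0.34  0.02  1.67  0.77  1.43 -0.01] 0.0
tilt 74 sh [ 0.002 -0.001  0.087] rv [-0.059  0.398  0.274] step 4.2 [-0.38  0.03  1.72  0.85  1.41 -0.09] 0.0
tilt 79 sh [-0.014 -0.005  0.109] rv [-0.069  0.471  0.272] step 4.2 [-0.41  0.06  1.76  0.93  1.39 -0.18] 0.0
```

Request:
{"fn": "carry_out", "kwargs": {"targets": [{"hand":50,"x":0.018,"y":0.006,"z":0.009,"ax":-0.009,"ay":0.059,"az":0.092},{"hand":50,"x":0.036,"y":0.01,"z":0.018,"ax":-0.018,"ay":0.118,"az":0.185},{"hand":50,"x":0.054,"y":0.014,"z":0.028,"ax":-0.028,"ay":0.177,"az":0.277},{"hand":50,"x":0.037,"y":0.009,"z":0.047,"ax":-0.038,"ay":0.25,"az":0.277},{"hand":50,"x":0.019,"y":0.004,"z":0.067,"ax":-0.048,"ay":0.324,"az":0.275},{"hand":50,"x":0.002,"y":-0.001,"z":0.087,"ax":-0.059,"ay":0.398,"az":0.274},{"hand":50,"x":-0.014,"y":-0.005,"z":0.109,"ax":-0.069,"ay":0.471,"az":0.272},{"hand":50,"x":-0.014,"y":-0.005,"z":0.109,"ax":-0.069,"ay":0.471,"az":0.272}]}}

```text
t: 9.88
tool_pos: [0.5825, -0.0318, 0.3704]
orientation: [-2.08, -1.327, -1.007]
force: [-0.4, 0.4, -1.7]
opening: 0.0623
gripper_force: 25.0
```

```bash
python3 - <<'E'
from plan import *
log()
b=np.array([.6245,.057,0]); u=np.array([np.cos(np.radians(65)),np.sin(np.radians(65)),0])
plan([(b+.04*u+[0,0,.26],65,10,180),(b+.04*u+[0,0,.26],65,-10,180)],[4,4])
p,d=read_camera("side"); cv2.imwrite("pics/s3.png",cv2.resize(p[60:240,150:390],(800,600),interpolation=cv2.INTER_CUBIC))
E
```

```text
t 9.88 q [-0.407  0.063  1.76   0.923  1.397 -0.182] p [ 0.5825 -0.0318  0.3704] F [-0.4  0.4 -1.7] op 0.0623
tilt 85 sh [-0.021  0.     0.004] rv [-0.001  0.123 -0.   ] step 7.1 [-0.45  0.1   1.8   1.05  1.42 -0.29] 0.0
tilt 92 sh [-0.041  0.     0.01 ] rv [-0.002  0.246 -0.001] step 7.1 [-0.48  0.15  1.82  1.16  1.45 -0.39] 0.0
tilt 99 sh [-0.061  0.     0.019] rv [-0.003  0.37  -0.001] step 7.1 [-0.51  0.21  1.84  1.27  1.5  -0.48] 0.0
tilt 107 sh [-0.08   0.001  0.03 ] rv [-0.004  0.493 -0.001] step 7.1 [-0.53  0.29  1.85  1.38  1.55 -0.57] 0.0
tilt 112 sh [-0.093  0.001  0.037] rv [-0.004  0.58  -0.001] step 5.0 [-0.53  0.35  1.85  1.44  1.6  -0.63] 0.0
tilt 117 sh [-0.105  0.001  0.046] rv [-0.003  0.667 -0.002] step 5.0 [-0.54  0.41  1.84  1.51  1.65 -0.68] 0.0
tilt 122 sh [-0.116  0.001  0.055] rv [-0.003  0.755 -0.002] step 5.0 [-0.53  0.48  1.83  1.57  1.7  -0.73] 0.0
tilt 127 sh [-0.126  0.001  0.066] rv [-0.003  0.842 -0.002] step 5.0 [-0.53  0.55  1.81  1.63  1.76 -0.77] 0.0
```

View pics/s3.png

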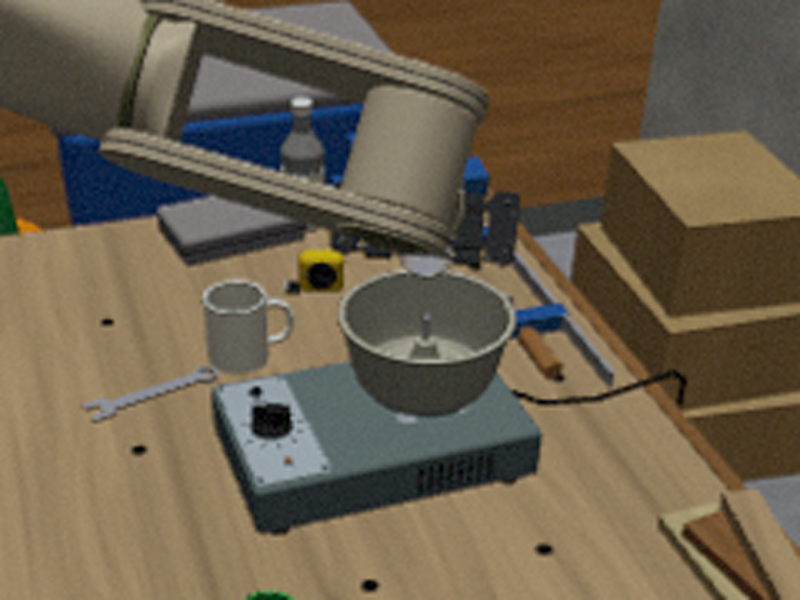

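The cup, whose pale disc shows at (425,265), is over the bowl behind the wrist. The mug, wrench and dial are undisturbed. Pour now.

Request:
{"fn": "carry_out", "kwargs": {"targets": [{"hand":50,"x":-0.021,"y":0,"z":0.004,"ax":-0.001,"ay":0.123,"az":0},{"hand":50,"x":-0.041,"y":0,"z":0.01,"ax":-0.002,"ay":0.246,"az":-0.001},{"hand":50,"x":-0.061,"y":0,"z":0.019,"ax":-0.003,"ay":0.37,"az":-0.001},{"hand":50,"x":-0.08,"y":0.001,"z":0.03,"ax":-0.004,"ay":0.493,"az":-0.001},{"hand":50,"x":-0.093,"y":0.001,"z":0.037,"ax":-0.004,"ay":0.58,"az":-0.001},{"hand":50,"x":-0.105,"y":0.001,"z":0.046,"ax":-0.003,"ay":0.667,"az":-0.002},{"hand":50,"x":-0.114,"y":0.001,"z":0.053,"ax":-0.003,"ay":0.737,"az":-0.002},{"hand":50,"x":-0.114,"y":0.001,"z":0.053,"ax":-0.003,"ay":0.737,"az":-0.002}]}}

```text
t: 10.92
tool_pos: [0.5742, -0.058, 0.2533]
orientation: [-1.455, -0.94, -1.568]
force: [-1.2, -0.2, -1.6]
opening: 0.062
gripper_force: 25.0
```

Request:
{"fn": "carry_out", "kwargs": {"targets": [{"hand":50,"x":0,"y":0,"z":0,"ax":0,"ay":0,"az":0},{"hand":50,"x":0,"y":0,"z":0,"ax":0,"ay":0,"az":0},{"hand":50,"x":0,"y":0,"z":0,"ax":0,"ay":0,"az":0},{"hand":50,"x":0,"y":0,"z":0,"ax":0,"ay":0,"az":0},{"hand":50,"x":0,"y":0,"z":0,"ax":0,"ay":0,"az":0},{"hand":50,"x":0,"y":0,"z":0,"ax":0,"ay":0,"az":0},{"hand":50,"x":0,"y":0,"z":0,"ax":0,"ay":0,"az":0},{"hand":50,"x":0,"y":0,"z":0,"ax":0,"ay":0,"az":0}]}}

```text
t: 11.92
tool_pos: [0.574, -0.0586, 0.2539]
orientation: [-1.454, -0.94, -1.572]
force: [0.4, -0.1, -0.5]
opening: 0.0624
gripper_force: 25.0
```

```bash
python3 - <<'E'
from plan import *
log(); s=read_state(); R0=R.from_rotvec(s["orientation"]); print((s["tool_pos"]+.167*R0.apply([0,0,1])).round(3))
p,d=read_camera("side"); t,_=read_camera("top"); a=cv2.resize(p[60:200,200:360],(400,350),interpolation=cv2.INTER_CUBIC); b=cv2.resize(t[90:190,170:284],(399,350),interpolation=cv2.INTER_CUBIC)
cv2.imwrite("pics/s4.png",np.hstack([a,b]))
E
```

```text
t 11.93 q [-0.533  0.462  1.821  1.56   1.693 -0.72 ] p [ 0.574  -0.0586  0.2539] F [ 0.4 -0.1 -0.5] op 0.0624
[0.644 0.093 0.266]
```

View pics/s4.png

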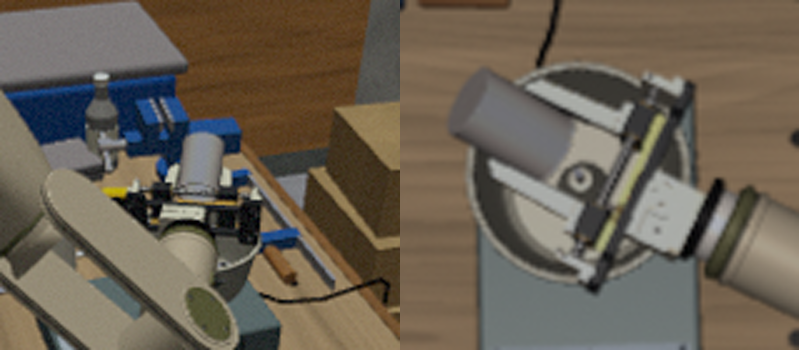

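The right half shows the cup tilted mouth-down, with its mouth inside the bowl at about (560,140). The gripper is clear of the rim. I'll back away in reverse and check the bowl.

```bash
python3 - <<'E'
from plan import *
b=np.array([.6245,.057,0]); u=np.array([np.cos(np.radians(65)),np.sin(np.radians(65)),0])
plan([(b+.035*u+[0,0,.27],65,38,180),(b+.03*u+[0,0,.34],65,55,180),([.459,-.33,.303],-36,63,0)],[5,3,11])
E
```

```text
tilt 112 sh [ 0.025 -0.     0.001] rv [ 0.    -0.147  0.002] step 8.4 [-0.53  0.35  1.84  1.45  1.61 -0.63] 0.0
tilt 104 sh [ 0.05  -0.001  0.005] rv [ 0.    -0.294  0.004] step 8.4 [-0.52  0.25  1.84  1.33  1.53 -0.53] 0.0
tilt 95 sh [ 0.074 -0.001  0.013] rv [ 0.    -0.441  0.006] step 8.4 [-0.5   0.17  1.83  1.21  1.47 -0.42] 0.0
tilt 87 sh [ 0.096 -0.002  0.024] rv [ 0.001 -0.588  0.009] step 8.4 [-0.46  0.1   1.8   1.07  1.43 -0.3 ] 0.0
tilt 78 sh [ 0.117 -0.002  0.038] rv [ 0.001 -0.735  0.011] step 8.4 [-0.41  0.06  1.76  0.93  1.39 -0.18] 0.0
tilt 73 sh [ 0.152 -0.001  0.05 ] rv [ 0.001 -0.834  0.011] step 5.7 [-0.37  0.03  1.7   0.82  1.41 -0.06] 0.0
tilt 67 sh [ 0.185 -0.001  0.062] rv [ 0.002 -0.932  0.011] step 5.7 [-0.32  0.01  1.63  0.71  1.45  0.04] 0.0
tilt 62 sh [ 0.218 -0.001  0.076] rv [ 0.002 -1.031  0.011] step 5.7 [-0.28  0.01  1.55  0.6   1.49  0.14] 0.0
tilt 57 sh [0.224 0.001 0.047] rv [ 0.079 -1.111 -0.104] step 8.8 [-0.3   0.    1.53  0.52  1.54  0.  ] 0.0
tilt 52 sh [0.229 0.001 0.018] rv [ 0.157 -1.188 -0.22 ] step 8.8 [-0.33 -0.01  1.53  0.44  1.57 -0.14
[... 302 characters left out ...]
1 -0.1   1.59  0.21  1.56 -0.6 ] 0.0
tilt 29 sh [ 0.237 -0.015 -0.097] rv [ 0.478 -1.46  -0.703] step 8.8 [-0.44 -0.15  1.63  0.15  1.53 -0.76] 0.0
tilt 24 sh [ 0.236 -0.023 -0.128] rv [ 0.561 -1.519 -0.828] step 8.8 [-0.48 -0.2   1.68  0.09  1.48 -0.93] 0.0
tilt 18 sh [ 0.233 -0.032 -0.16 ] rv [ 0.645 -1.574 -0.954] step 8.8 [-0.53 -0.26  1.75  0.05  1.41 -1.1 ] 0.0
tilt 12 sh [ 0.229 -0.042 -0.193] rv [ 0.73  -1.625 -1.082] step 8.8 [-0.59 -0.32  1.81  0.03  1.34 -1.28] 0.0
tilt 6 sh [ 0.224 -0.052 -0.228] rv [ 0.816 -1.67  -1.213] step 8.8 [-0.66 -0.38  1.88  0.03  1.25 -1.48] 0.0
tilt 0 sh [ 0.218 -0.063 -0.265] rv [ 0.904 -1.711 -1.344] step 8.8 [-0.75 -0.44  1.95  0.06  1.16 -1.7 ] 0.0
```

Request:
{"fn": "carry_out", "kwargs": {"targets": [{"hand":50,"x":0.025,"y":0,"z":0.001,"ax":0,"ay":-0.147,"az":0.002},{"hand":50,"x":0.05,"y":-0.001,"z":0.005,"ax":0,"ay":-0.294,"az":0.004},{"hand":50,"x":0.074,"y":-0.001,"z":0.013,"ax":0,"ay":-0.441,"az":0.006},{"hand":50,"x":0.096,"y":-0.002,"z":0.024,"ax":0.001,"ay":-0.588,"az":0.009},{"hand":50,"x":0.117,"y":-0.002,"z":0.038,"ax":0.001,"ay":-0.735,"az":0.011},{"hand":50,"x":0.152,"y":-0.001,"z":0.05,"ax":0.001,"ay":-0.834,"az":0.011},{"hand":50,"x":0.185,"y":-0.001,"z":0.062,"ax":0.002,"ay":-0.932,"az":0.011},{"hand":50,"x":0.218,"y":-0.001,"z":0.076,"ax":0.002,"ay":-1.031,"az":0.011}]}}

```text
t: 13.02
tool_pos: [0.5961, -0.0022, 0.4779]
orientation: [-2.299, -1.463, -0.721]
force: [0.2, 0.7, -0.7]
opening: 0.062
gripper_force: 25.0
```

```bash
python3 - <<'E'
from plan import *
log(); plan([([.459,-.33,.303],-36,63,0)],[11])
E
```

```text
t 13.03 q [-0.274  0.006  1.548  0.601  1.492  0.144] p [ 0.5961 -0.0022  0.4779] F [ 0.2  0.7 -0.7] op 0.062
tilt 57 sh [-0.022  0.002 -0.02 ] rv [ 0.009 -0.081 -0.131] step 8.8 [-0.3  -0.    1.53  0.52  1.54  0.  ] 0.0
tilt 51 sh [-0.044  0.002 -0.039] rv [ 0.018 -0.163 -0.261] step 8.8 [-0.33 -0.01  1.53  0.44  1.57 -0.14] 0.0
tilt 46 sh [-0.066  0.    -0.057] rv [ 0.027 -0.244 -0.392] step 8.8 [-0.36 -0.04  1.53  0.36  1.59 -0.29] 0.0
tilt 41 sh [-0.09  -0.003 -0.074] rv [ 0.036 -0.326 -0.522] step 8.8 [-0.38 -0.07  1.55  0.28  1.58 -0.44] 0.0
tilt 35 sh [-0.114 -0.008 -0.089] rv [ 0.045 -0.407 -0.653] step 8.8 [-0.41 -0.1   1.59  0.21  1.56 -0.6 ] 0.0
tilt 29 sh [-0.14  -0.014 -0.105] rv [ 0.054 -0.489 -0.783] step 8.8 [-0.44 -0.15  1.63  0.15  1.53 -0.76] 0.0
tilt 24 sh [-0.167 -0.022 -0.119] rv [ 0.063 -0.57  -0.914] step 8.8 [-0.48 -0.2   1.68  0.09  1.48 -0.93] 0.0
tilt 18 sh [-0.196 -0.03  -0.133] rv [ 0.072 -0.652 -1.044] step 8.8 [-0.53 -0.26  1.75  0.05  1.41 -1.1 ] 0.0
tilt 12 sh [-0.227 -0.04  -0.146] rv [ 0.08  -0.733 -1.175] step 8.8 [-0.59 -0.32  1.81  0.03  1.34 -1.28] 0.0
tilt 6 sh [-0.26 -0.05 -0.16] rv [ 0.089 -0.815 -1.305] step 8.8 [-0.66 -0.38  1.88  0.03  1.25 -1.48] 0.0
tilt 0 sh [-0.294 -0.06  -0.173] rv [ 0.098 -0.896 -1.436] step 8.8 [-0.75 -0.44  1.95  0.06  1.16 -1.7 ] 0.0
```

Request:
{"fn": "carry_out", "kwargs": {"targets": [{"hand":50,"x":-0.022,"y":0.002,"z":-0.02,"ax":0.009,"ay":-0.081,"az":-0.131},{"hand":50,"x":-0.055,"y":0.001,"z":-0.048,"ax":0.022,"ay":-0.203,"az":-0.326},{"hand":50,"x":-0.09,"y":-0.003,"z":-0.074,"ax":0.036,"ay":-0.326,"az":-0.522},{"hand":50,"x":-0.114,"y":-0.008,"z":-0.089,"ax":0.045,"ay":-0.407,"az":-0.653},{"hand":50,"x":-0.14,"y":-0.014,"z":-0.105,"ax":0.054,"ay":-0.489,"az":-0.783},{"hand":50,"x":-0.167,"y":-0.022,"z":-0.119,"ax":0.063,"ay":-0.57,"az":-0.914},{"hand":50,"x":-0.196,"y":-0.03,"z":-0.133,"ax":0.072,"ay":-0.652,"az":-1.044},{"hand":50,"x":-0.227,"y":-0.04,"z":-0.146,"ax":0.08,"ay":-0.733,"az":-1.175}]}}

```text
t: 14.02
tool_pos: [0.4453, -0.2304, 0.466]
orientation: [1.198, 2.559, -0.026]
force: [0.4, 0.2, -0.8]
opening: 0.0622
gripper_force: 25.0
```

```bash
python3 - <<'E'
from plan import *
log(); plan([([.459,-.33,.303],-36,63,0),([.459,-.33,.09],-36,63,0)],[3,5])
t,_=read_camera("top"); b=cv2.resize(t[95:180,180:265],(500,500),interpolation=cv2.INTER_CUBIC); cv2.imwrite("pics/t5.png",b)
E
```

```text
t 14.03 q [-0.591 -0.324  1.82   0.031  1.33  -1.289] p [ 0.4453 -0.2304  0.466 ] F [ 0.4  0.2 -0.8] op 0.0622
tilt 8 sh [-0.003 -0.024  0.002] rv [ 0.007 -0.054 -0.086] step 5.8 [-0.64 -0.36  1.86  0.03  1.28 -1.42] 0.0
tilt 4 sh [-0.006 -0.048  0.005] rv [ 0.014 -0.108 -0.171] step 5.8 [-0.69 -0.4   1.91  0.04  1.22 -1.55] 0.0
tilt 0 sh [-0.008 -0.073  0.009] rv [ 0.021 -0.162 -0.257] step 5.8 [-0.75 -0.44  1.95  0.06  1.16 -1.7 ] 0.0
tilt 0 sh [ 0.004 -0.078  0.049] rv [ 0.021 -0.162 -0.257] step 0.0 [-0.75 -0.43  2.02  0.06  1.08 -1.71] 0.0
tilt 0 sh [ 0.016 -0.083  0.09 ] rv [ 0.021 -0.162 -0.257] step 0.0 [-0.75 -0.4   2.08  0.07  1.   -1.71] 0.0
tilt 0 sh [ 0.029 -0.088  0.13 ] rv [ 0.021 -0.162 -0.257] step 0.0 [-0.75 -0.36  2.13  0.07  0.91 -1.72] 0.0
tilt 0 sh [ 0.041 -0.093  0.171] rv [ 0.021 -0.162 -0.257] step 0.0 [-0.75 -0.31  2.17  0.08  0.81 -1.73] 0.0
tilt 0 sh [ 0.053 -0.098  0.211] rv [ 0.021 -0.162 -0.257] step 0.0 [-0.75 -0.24  2.2   0.08  0.72 -1.74] 0.0
```

View pics/t5.png

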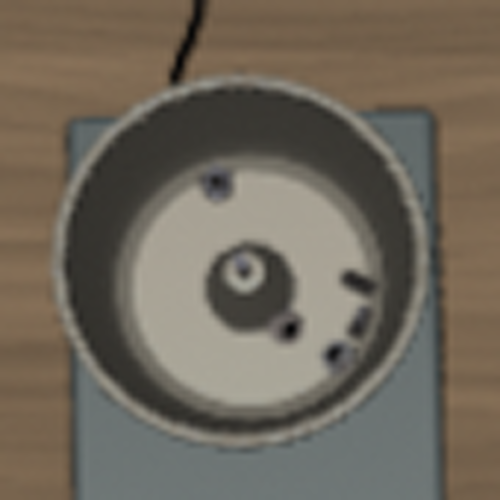

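All five nuts are in the bowl, at (217,183), (288,327), (358,280), (360,320) and (340,355). Now set the cup down where it stood.

Request:
{"fn": "carry_out", "kwargs": {"targets": [{"hand":50,"x":-0.003,"y":-0.024,"z":0.002,"ax":0.007,"ay":-0.054,"az":-0.086},{"hand":50,"x":-0.006,"y":-0.048,"z":0.005,"ax":0.014,"ay":-0.108,"az":-0.171},{"hand":50,"x":-0.008,"y":-0.073,"z":0.009,"ax":0.021,"ay":-0.162,"az":-0.257},{"hand":50,"x":0.004,"y":-0.078,"z":0.049,"ax":0.021,"ay":-0.162,"az":-0.257},{"hand":50,"x":0.016,"y":-0.083,"z":0.09,"ax":0.021,"ay":-0.162,"az":-0.257},{"hand":50,"x":0.029,"y":-0.088,"z":0.13,"ax":0.021,"ay":-0.162,"az":-0.257},{"hand":50,"x":0.041,"y":-0.093,"z":0.171,"ax":0.021,"ay":-0.162,"az":-0.257},{"hand":50,"x":0.047,"y":-0.096,"z":0.194,"ax":0.021,"ay":-0.162,"az":-0.257}]}}

```text
t: 15.08
tool_pos: [0.3976, -0.2839, 0.2538]
orientation: [0.839, 2.558, -0.194]
force: [0.7, 0.8, -0.5]
opening: 0.062
gripper_force: 25.0
```

```bash
python3 - <<'E'
from plan import *
log(); 
D2=[json.loads(l) for l in open("log.txt")]
P=[d for d in D2 if abs(d[1][2]-.2094)<.0003][0]; print(P[1]); rel(P[1],R.from_rotvec(P[2]))
E
```

```text
t 15.07 q [-0.746 -0.27   2.194  0.079  0.758 -1.728] p [ 0.3976 -0.2839  0.2538] F [ 0.7  0.8 -0.5] op 0.062
[0.3969211901276557, -0.2842974299800841, 0.20943258246598606]
xyz [ 0.0201 -0.0009  0.0395] a [ 0.0021 -0.0075 -0.0059]
```

Request:
{"fn": "carry_out", "kwargs": {"targets": [{"hand":50,"x":0.008,"y":0,"z":0.016,"ax":0.001,"ay":-0.004,"az":-0.003},{"hand":50,"x":0.014,"y":-0.001,"z":0.028,"ax":0.002,"ay":-0.007,"az":-0.006},{"hand":50,"x":0.017,"y":-0.001,"z":0.034,"ax":0.002,"ay":-0.007,"az":-0.006},{"hand":50,"x":0.019,"y":-0.001,"z":0.0365,"ax":0.002,"ay":-0.007,"az":-0.006},{"hand":50,"x":0.0195,"y":-0.001,"z":0.0385,"ax":0.002,"ay":-0.007,"az":-0.006},{"hand":50,"x":0.0195,"y":-0.001,"z":0.0385,"ax":0.002,"ay":-0.007,"az":-0.006}]}}

```text
t: 15.82
tool_pos: [0.3982, -0.2859, 0.2142]
orientation: [0.827, 2.55, -0.204]
force: [0.2, -0.1, -1.5]
opening: 0.0621
gripper_force: 25.0
```

```bash
python3 - <<'E'
from plan import *
log()
E
```

```text
t 15.82 q [-0.748 -0.198  2.218  0.088  0.649 -1.749] p [ 0.3982 -0.2859  0.2142] F [ 0.2 -0.1 -1.5] op 0.0621
```

Request:
{"fn": "carry_out", "kwargs": {"targets": [{"hand":50,"x":0.001,"y":0,"z":0.002,"ax":0,"ay":0,"az":0},{"hand":50,"x":0.0015,"y":0,"z":0.003,"ax":0,"ay":0,"az":0},{"hand":50,"x":0.002,"y":0,"z":0.004,"ax":0,"ay":0,"az":0},{"hand":50,"x":0.002,"y":0,"z":0.004,"ax":0,"ay":0,"az":0}]}}

```text
t: 16.32
tool_pos: [0.3981, -0.2858, 0.2093]
orientation: [0.828, 2.551, -0.204]
force: [-0.8, -0.4, -0.5]
opening: 0.0623
gripper_force: 25.0
```

```bash
python3 - <<'E'
from plan import *
log()
E
```

```text
t 16.32 q [-0.748 -0.189  2.22   0.089  0.638 -1.751] p [ 0.3981 -0.2858  0.2093] F [-0.8 -0.4 -0.5] op 0.0623
```

Request:
{"fn": "carry_out", "kwargs": {"targets": [{"hand":50,"x":0.0005,"y":0,"z":0.001,"ax":0,"ay":0,"az":0},{"hand":50,"x":0.001,"y":0,"z":0.002,"ax":0,"ay":0,"az":0},{"hand":50,"x":0.001,"y":0,"z":0.002,"ax":0,"ay":0,"az":0}]}}

```text
t: 16.7
tool_pos: [0.3989, -0.2866, 0.2087]
orientation: [0.826, 2.548, -0.206]
force: [-0.4, 1.9, 7.2]
opening: 0.0623
gripper_force: 25.0
```

```bash
python3 - <<'E'
from plan import *
log()
E
```

```text
t 16.7 q [-0.748 -0.185  2.219  0.09   0.632 -1.751] p [ 0.3989 -0.2866  0.2087] F [-0.4  1.9  7.2] op 0.0623
```

The cup is in contact with the bench (7 N). Release slowly to 93% opening, then lift straight up in the world frame.

Request:
{"fn": "carry_out", "kwargs": {"targets": [{"hand":70,"x":0,"y":0,"z":-0.001,"ax":0,"ay":0,"az":0},{"hand":75,"x":0,"y":0,"z":-0.001,"ax":0,"ay":0,"az":0},{"hand":85,"x":0,"y":0,"z":-0.001,"ax":0,"ay":0,"az":0},{"hand":95,"x":0,"y":0,"z":-0.001,"ax":0,"ay":0,"az":0},{"hand":95,"x":0,"y":0,"z":-0.001,"ax":0,"ay":0,"az":0},{"hand":95,"x":-0.01,"y":0,"z":-0.02,"ax":0,"ay":0,"az":0},{"hand":95,"x":-0.025,"y":0,"z":-0.05,"ax":0,"ay":0,"az":0},{"hand":95,"x":-0.05,"y":0,"z":-0.1,"ax":0,"ay":0,"az":0}]}}

```text
t: 17.7
tool_pos: [0.3962, -0.284, 0.3175]
orientation: [0.829, 2.555, -0.201]
force: [0.3, -0.2, 0.6]
opening: 0.0883
gripper_force: 0.0
```

Request:
{"fn": "carry_out", "kwargs": {"targets": [{"hand":95,"x":-0.025,"y":0.03,"z":-0.05,"ax":0,"ay":0,"az":0},{"hand":95,"x":-0.05,"y":0.08,"z":-0.1,"ax":0,"ay":0,"az":0},{"hand":95,"x":-0.06,"y":0.13,"z":-0.12,"ax":0,"ay":0,"az":0},{"hand":95,"x":-0.06,"y":0.13,"z":-0.12,"ax":0,"ay":0,"az":0}]}}

```text
t: 18.2
tool_pos: [0.4741, -0.1758, 0.4563]
orientation: [0.82, 2.547, -0.202]
force: [-0.5, 0.3, -0.9]
opening: 0.0883
gripper_force: 0.0
```

```bash
python3 - <<'E'
from plan import *
log()
t,_=read_camera("top"); p,_=read_camera("side"); a=cv2.resize(t[80:260,80:420],(800,424),interpolation=cv2.INTER_CUBIC)
b=cv2.resize(p[225:305,200:320],(264,176)); a[:176,:264]=b; cv2.imwrite("pics/end.png",a)
E
```

```text
t 18.2 q [-0.421 -0.384  1.906 -0.103  1.148 -1.349] p [ 0.4741 -0.1758  0.4563] F [-0.5  0.3 -0.9] op 0.0883
```

View pics/end.png

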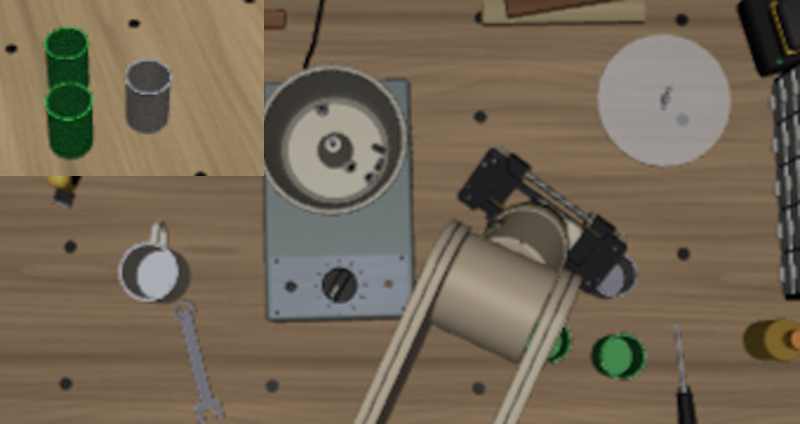

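The inset shows the steel cup upright at (148,95), with the green cups in their places. All five nuts are in the bowl, the dial at (340,285) is at off, and the robot touches nothing. Handing in.

```bash
python3 -c "
from plant import robot
print(robot.close_job())"
```

```text
the job is handed in; nothing more can be done
None
```

I turned the dial to its off stop, tipped all five nuts into the bowl with none spilled, and stood the empty cup upright where it had been; I touched nothing else and handed the job in at about 18 s.

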